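Clamp a tube with a ratchet knob and check its torque holds

ROBOT

A 7-joint arm with a two-finger parallel gripper is mounted at the origin on the work surface. World frame = base frame: x ahead of the robot, y to its left, z up, the work surface at z = 0. Lengths are in m, angles in rad, forces in N, time in s.
With the tool pointing down it reaches from about 0.425 to 0.95 m from the base axis. Payload 4.7 kg.
Tool frame: the origin (TCP) lies on the centre line of the jaws, within the pads' length; the fingertips stand robot.nose_length ahead of it and the grasp point (between the pads) lies 8 mm behind it (robot.nose_length is the distance from the TCP to the fingertips, in m); z points along the fingers, x is the direction in which the jaws open and shut, and the axes are right-handed (so a half turn about z gives the same grasp; the last joint's range is limited). The gripper opens to 85 mm and grips with 20 to 120 N. Pads are 22 mm wide; open, the fingers measure 114 mm over their backs; the gripper's body (76 mm by 85 mm) begins 54 mm behind the grasp point. The pads swing forward as they close: fully open they stand 13 mm farther back than shut.
Start: joints at [1.083, 0.469, -0.049, 1.532, 0.024, 1.141, -0.082], TCP at [0.299, -0.605, 0.242] pointing down, gripper open.
Joint ranges: [-2.59, 2.59], [-0.33, 1.99], [-1.39, 1.29], [0.1, 2.45], [-1.04, 4.18], [0.21, 1.99], [-2.66, 2.66]. Speed limits (rad/s): [2.57, 2.57, 3.14, 3.14, 3.14, 3.14, 3.14].

INTERFACE

Orientations are given as [roll, pitch, yaw] about the fixed x, y, z axes, in that order (R = Rz(yaw) Ry(pitch) Rx(roll)).
In Python, from plant import robot gives the robot as it stands. Calls block until the motion is done:
- robot.goto(position, orientation): joint-space move of the TCP to a pose.
- robot.move_straight(position, vel=0.15, attitude=None, contact_N=None): straight line of the TCP; attitude=None keeps the orientation; vel is the mean speed in m/s. With contact_N (N) it stops when the force on the tool has changed by that much, and returns True; else False.
- robot.move_joints(angles): joint-space move.
- robot.grip(opening, strength=None): opening from 0.0 (shut) to 1.0 (fully open); strength is the grip in N (None keeps the last); returns when the fingers have stopped.
- robot.sleep(seconds).
- robot.inverse_kinematics(position, orientation): joint angles nearest the present ones, or None.
- robot.sense(): the state.
- robot.grab_frame(name): name is "scene" or "side" or "wrist"; returns a dict with "image" (420x560x3 uint8, red, green, blue), "range_z" (420x560 float32, m along the optical axis (not along the pixel's ray), 0 where there is no reading), "fx", "fy", "cx", "cy" (pixels), "R" (3x3) and "t" (3): a world point X has camera coordinates R X + t. Camera axes: x right, y down, z forward; pixel columns grow to the right and rows downward; lengths in m; the calibration is good to about 2 mm. A picture is of the moment at which its call begins.
A pose or a line that the arm cannot do raises robot.IKError and nothing moves.
- robot.close_job(): hands the job in, once; it reports no verdict.
The state is a dict: "t": time; "joint_pos": joint angles; "joint_velocities": joint speeds; "effort": joint torques, N m; "tcp_pos": TCP position; "tcp_rot": TCP orientation; "wrist_force": force on the tool from outside, world axes, zero at the start; "torque": the same for the moment, N m; "opening": opening from 0.0 (shut) to 1.0 (fully open).
Only numpy, scipy, OpenCV 4.12 (cv2) and the standard library are available. Lean on these libraries where they do the work, as an engineer would, in place of code of your own. Each camera call takes 0.05 s, during which the arm holds its last target. There are 200 camera calls.

TASK

Swing the hold-down strap of the inclined tube cradle fully home across the tube, then tighten the winged ratchet knob clockwise until its screw is home and the ratchet starts to slip at its set torque. Keep that torque on for about a second to see that the screw holds without turning further, do not let the ratchet slip on by more than an eighth of a turn, and then let go. Leave everything else as it stands.

Things in the scene. Friction and masses are not known exactly. Their poses are not given: they have to be found in the camera images.
- cradle: fixed steel stand, base 200 x 260 mm; origin under its middle, z up, x from its low to its high edge (low edge away from the robot: yaw 180 +-23 degrees). Its white bed, 200 mm up the slope by 260 mm wide, is tilted 30 degrees, rising to +x: its normal is (-sin 30, 0, cos 30) in the cradle's axes. The middle of the bed's top face is 105 mm above the origin. A capped tube lies in its middle groove.
- strap_pivot (a point): point on the bed's top face under the strap's pivot, 65 mm to the cradle's +y of the bed's middle; its axes are the bed's: x up the slope, y sideways (cradle's y), z the face's normal. The axis of the knob's screw meets the bed's face 130 mm from here, along -y.
- strap_post (a point): on the axis of the round upright steel post (12 mm across, standing along the bed's normal from 10 to 52 mm above the bed's face) fixed on the flat steel hold-down strap; the point is 38 mm above the face and 65 mm from the pivot. The strap (24 mm wide, its top 10 mm above the face) turns about the pivot parallel to the face; -y of this point points from the pivot to the post and on to the strap's hooked end.
- strap (a joint): angle of the hold-down strap, rad: 0 = home, strap straight across the tube, its hooked end round the screw's shank (hard stop); grows as it is swung up the slope, away from home. Stiff pivot (0.10 N m), stays where it is left.
- knob_grip (a point): on the axis of the ratchet knob, 53 mm above the bed's face: middle of its steel wing, a flat upright blade 42 mm long, 10 mm thick, from 32 to 68 mm above the face. x runs along the blade, z outwards along the knob's axis (the bed's normal). Below the wing is a dark fluted ratchet drum, 38 mm across, from 18 to 30 mm above the face. With the screw home, no slip and no torque the blade lies straight up and down the slope, on two small dark marks on the bed.
- screw (a joint): turn of the screw, rad, growing clockwise seen from above the knob: 0.9 = run home on its seat (hard stop); it starts 0.25 to 0.65 rad short of that. Turns easily (0.03 N m).
- slip (a joint): how far the ratchet drum has slipped on the screw, rad, clockwise; starts at 0, slips (one way only) at its set torque of 0.25 N m and stays where it is left.
- wind (a joint): spring wind-up of the wing on the ratchet drum, rad, clockwise: 0 = no torque, 0.8 N m per rad, so it reads about 0.31 while the ratchet is slipping; springs back to 0 when let go. The wing turns by screw + wind + slip in all.
- plug1: metal tube plug, 26 mm across, 34 mm tall, standing; bystander, origin at the middle of its underside
- plug2: second tube plug, as plug1; bystander, origin at the middle of its underside
- wrench: steel wrench lying on the table; bystander, origin at the middle of its underside
- collar: steel ring 42 mm across, 14 mm tall, lying flat; bystander, origin at the middle of its underside
- jar: white jar, 48 mm across, 60 mm tall, standing; bystander, origin at the middle of its underside
- driver: screwdriver with black handle, lying; bystander, origin at the middle of its underside
- bin: open grey bin 110 x 150 x 50 mm, empty; bystander, origin at the middle of its underside

How it is judged:
By the outcome, as a careful person would: the job done as asked, in the order asked, and still so for the second after the job is handed in, with the robot touching nothing.
It also fails if it takes over 53 s, if anything falls off the work surface, if the arm or the gripper's body presses on something with over 40 N, if the wrist force passes 120 N, or if a joint passes its speed limit or range.

## Working session

There is one attempt and no reset: what is moved stays moved. The work goes in short steps, each a Python script; the robot and the scene stay as the last script left them, time stands still between calls to the robot, and variables do not carry over. Pictures are saved under pics/ and viewed, about 8 in all and at most 12, crops included, and the job is handed in when it is done.

```bash
ls; mkdir -p pics; python3 - <<'E'
from plant import robot
import cv2,numpy as np,pickle
s=robot.sense();print(s, robot.nose_length)
ims=[]
for n in("scene","side"):
    f=robot.grab_frame(n);pickle.dump(f,open(f"{n}0.pkl","wb"))
    print(n,f["fx"],f["cx"],f["cy"],f["R"],f["t"])
    cv2.imwrite(f"pics/{n}0.png",f["image"][:,:,::-1])
E
```

```text
pics
{'t': 0.0, 'joint_pos': array([ 1.08310247,  0.46945224, -0.04859285,  1.53371223,  0.02408165,
        1.14099359, -0.08232406]), 'joint_velocities': array([-0.00077076, -0.00074558, -0.00050484,  0.00025505, -0.00039981,
       -0.00089591,  0.00076174]), 'effort': array([ 5.94365611e-04, -5.10306144e+01, -4.70095198e-02, -2.37713045e+01,
        1.04435073e-02,  7.43106444e-03,  6.30560308e-06]), 'tcp_pos': array([ 0.29869531, -0.60467755,  0.24124636]), 'tcp_rot': array([ 3.14153497e+00,  1.97972541e-03, -1.11200408e+00]), 'wrist_force': array([0.78636795, 0.11667858, 0.41366943]), 'torque': array([ 0.02611914, -0.00460066,  0.01470446]), 'opening': 1.0008382810178178} 0.011
scene 437.4348867073921 279.8053617952978 207.4933543138531 [[ 0.89245231  0.45080834 -0.01734124]
 [ 0.35085521 -0.71771533 -0.60148593]
 [-0.28360095  0.53071325 -0.79869516]] [-0.51437758 -0.18650927  1.17106741]
side 443.72500940411044 285.1606570589744 203.55300924912538 [[-0.94986463 -0.31185364  0.02246069]
 [-0.1835738   0.49810438 -0.8474625 ]
 [ 0.2530965  -0.80909785 -0.53037989]] [0.57205039 0.21532543 0.88851793]
```

View pics/scene0.png

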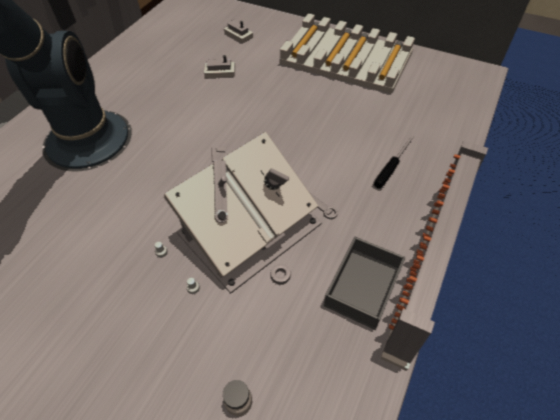

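View pics/side0.png

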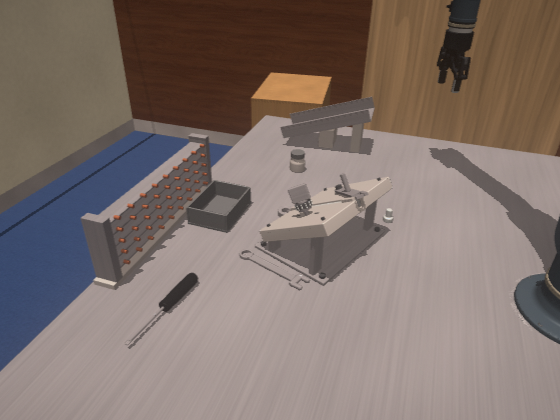

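Both views show the cradle near the middle (scene ≈ (240,205), side ≈ (335,210)). The strap's pivot is at scene (221,215), with the strap swung up the slope. The knob is at scene (275,180). Next I'll fit the bed's plane and rectangle.

```bash
cat > h.py <<'E'
import numpy as np,cv2,pickle
def pts(f):
    z=f["range_z"];v,u=np.mgrid[:420,:560]
    c=np.stack([(u-f["cx"])/f["fx"]*z,(v-f["cy"])/f["fy"]*z,z],-1)
    return (c-f["t"])@f["R"]
def proj(f,X):
    c=np.asarray(X)@f["R"].T+f["t"];return np.stack([f["fx"]*c[...,0]/c[...,2]+f["cx"],f["fy"]*c[...,1]/c[...,2]+f["cy"]],-1)
def rayplane(f,uv,p0,n):
    uv=np.atleast_2d(uv).astype(float);d=np.c_[(uv[:,0]-f["cx"])/f["fx"],(uv[:,1]-f["cy"])/f["fy"],np.ones(len(uv))]@f["R"]
    o=-f["R"].T@f["t"];return o+d*(((p0-o)@n)/(d@n))[:,None]
E
python3 - <<'E'
from h import *
out=[]
for n,box in(("scene",(150,330,120,290)),("side",(250,400,165,280))):
    f=pickle.load(open(n+"0.pkl","rb"));P=pts(f);hsv=cv2.cvtColor(f["image"],cv2.COLOR_RGB2HSV)
    m=np.zeros((420,560),bool);m[box[2]:box[3],box[0]:box[1]]=1
    m&=(f["range_z"]>0)&(P[...,2]>.03)&(P[...,2]<.17)
    Q=P[m]; 
    # ransac plane with tilt ~30
    rng=np.random.default_rng(0);best=0
    for _ in range(600):
        a,b,c=Q[rng.choice(len(Q),3,0)];k=np.cross(b-a,c-a)
        if np.linalg.norm(k)<1e-4: continue
        k/=np.linalg.norm(k);k*=np.sign(k[2])
        if abs(k[2]-.866)>.08: continue
        cnt=(abs((Q-a)@k)<.003).sum()
        if cnt>best: best,bn,ba=cnt,k,a
    I=Q[abs((Q-ba)@bn)<.003];p=I.mean(0);bn=np.linalg.svd(I-p)[2][2] if 0 else np.linalg.eigh(np.cov(I.T))[1][:,0];bn*=np.sign(bn[2])
    up=-np.array([bn[0],bn[1],0]);up/=np.linalg.norm(up)
    yaw=np.arctan2(up[1],up[0])
    M=(m&(abs((P-p)@bn)<.004)).astype(np.uint8)
    nl,lab,st,_=cv2.connectedComponentsWithStats(cv2.morphologyEx(M,cv2.MORPH_OPEN,np.ones((3,3))));M=lab==1+st[1:,4].argmax()
    I=P[M]
    ex=up*np.cos(np.pi/6)+np.array([0,0,.5]);
    ex-=ex@bn*bn;ex/=np.linalg.norm(ex);ey=np.cross(bn,ex)
    xy=np.c_[(I-p)@ex,(I-p)@ey].astype(np.float32)
    r=cv2.minAreaRect(xy*1000);c=p+ex*r[0][0]/1000+ey*r[0][1]/1000
    print(n,len(I),"n",bn,"tilt",np.degrees(np.arccos(bn[2])),"yaw",np.degrees(yaw),"rect",r,"centre",c)
    im=cv2.resize(f["image"],None,fx=4,fy=4,interpolation=cv2.INTER_CUBIC)
    cx,cy=proj(f,c).astype(int)*4;cv2.imwrite(f"pics/{n}crop.png",im[cy-300:cy+300,cx-330:cx+330,::-1])
    print("crop origin",cx-330,cy-300)
E
```

```text
scene 5002 n [ 0.46404354 -0.18631264  0.86599722] tilt 30.00322897642425 yaw 158.12462885788923 rect ((-0.04974365234375, 59.80384063720703), (205.58505249023438, 122.10213470458984), 0.01294674351811409) centre [ 0.50760319 -0.13037834  0.10322127]
crop origin 542 576
side 1659 n [ 0.46354119 -0.18298224  0.86697582] tilt 29.890910588162907 yaw 158.4584407693356 rect ((-14.74078369140625, 29.24085235595703), (257.9421081542969, 210.15040588378906), 89.00572967529297) centre [ 0.53158841 -0.06003655  0.10483972]
crop origin 962 512
```

View pics/scenecrop.png

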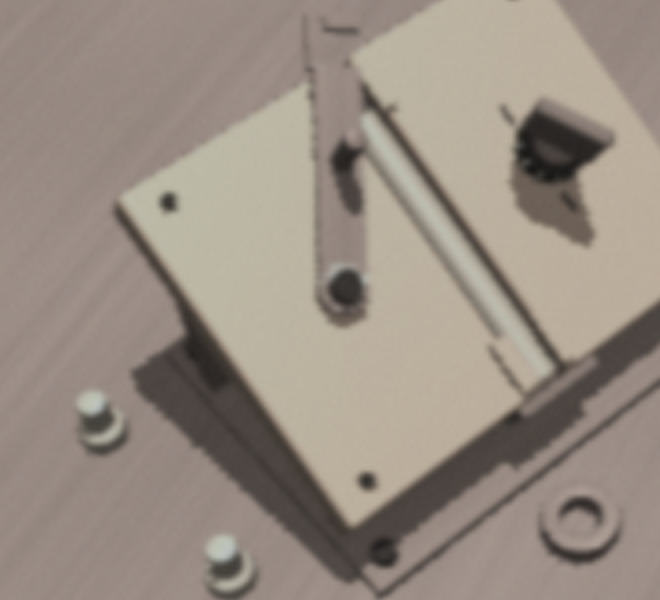

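The crop shows the pivot cap at about (343,288), the post head at (345,155), the screw's marks at (507,113) and (570,203), and the wing's top edge from (545,103) to (608,138). I'll redo the rectangle over the whole bed and check it against the pivot and the marks.

```bash
python3 - <<'E'
from h import *
f=pickle.load(open("scene0.pkl","rb"));P=pts(f)
g=pickle.load(open("side0.pkl","rb"))
yaw=np.radians(158.2);n=np.array([-.5*np.cos(yaw),-.5*np.sin(yaw),np.cos(np.pi/6)])
ex=np.array([np.cos(np.pi/6)*np.cos(yaw),np.cos(np.pi/6)*np.sin(yaw),.5]);ey=np.cross(n,ex)
for nm,f,c0 in(("scene",f,None),("side",g,None)):
    P=pts(f);p=np.array([.5316,-.06,.1048])
    d=(P-p)@n; x=(P-p)@ex;y=(P-p)@ey
    m=(f["range_z"]>0)&(abs(d)<.006)&(abs(x)<.14)&(abs(y)<.17)
    l,lab,st,_=cv2.connectedComponentsWithStats(m.astype(np.uint8));m=np.isin(lab,[i for i in range(1,l) if st[i,4]>150])
    xy=np.c_[x[m],y[m]].astype(np.float32)*1000
    r=cv2.minAreaRect(xy);print(nm,m.sum(),r,"d",np.median(d[m])*1000)
    print(" pct",np.percentile(xy,[.3,99.7],axis=0))
f=pickle.load(open("scene0.pkl","rb"))
o=np.array([542,576])
def b(uv,h):
    X=rayplane(f,(np.array(uv)+o+.5)/4-.5,p+h*n,n);return np.c_[(X-p)@ex,(X-p)@ey]*1000
print("marks",b([(507,113),(570,203)],0))
print("pivot",b([(343,288)],.014))
print("post top",b([(345,150)],.052))
print("wing top",b([(545,103),(608,138)],.068))
print("screws",b([(168,202),(367,481)],0.))
# side projected features
for nm,q in(("c",p),("pivot",p+.065*ey),("knob",p-.065*ey)):print(nm,proj(f,q)*4-o,proj(g,q)*4-[962,512])
E
```

```text
scene 10129 ((-3.951019287109375, 4.7933502197265625), (260.72088623046875, 206.44578552246094), 89.82472229003906) d 0.5891000032630833
 pct [[-104.79548303 -123.56756458]
 [  97.79332074  134.60003931]]
side 2202 ((10.799018859863281, -0.1268310546875), (232.39401245117188, 260.8363037109375), 0.15021546185016632) d 0.20798502346190473
 pct [[ -98.92016756 -129.05757877]
 [ 118.45711843  128.65676418]]
marks [[ 27.40859933 -62.23337373]
 [-30.91297439 -61.62333394]]
pivot [[-1.6024865 70.6597589]]
post top [[50.33438162 40.88702368]]
wing top [[ 14.58009958 -52.28329418]
 [-17.21250838 -69.18599815]]
screws [[ 82.62291565 113.58727516]
 [-85.95241871 113.73390122]]
c [444.13660398 215.35780225] [332.66270463 300.53024299]
pivot [343.34817156 283.57130687] [396.43754594 257.63137685]
knob [539.46617939 150.83884629] [263.2893811  347.19499133]
```

View pics/sidecrop.png

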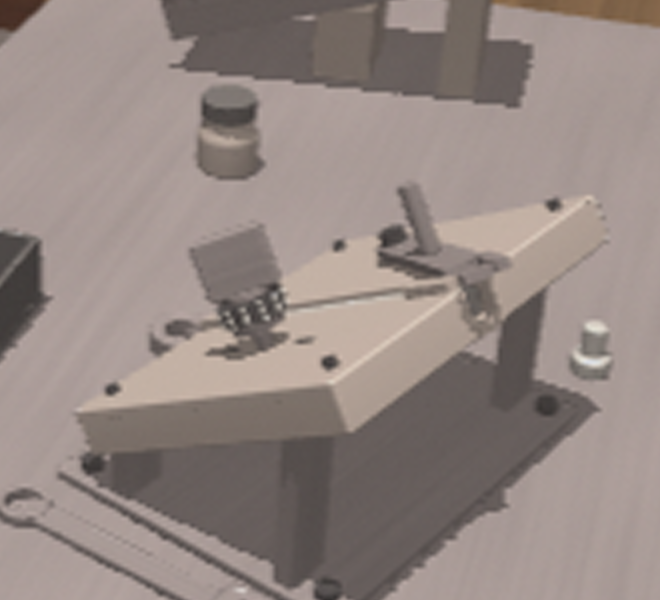

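The scene view puts the centre at about p+(-2,+4) mm and the side view at about p+(0,0). I'll use a mean and refine it with the wrist camera. The blade is about 0.49 rad short of the marks and the strap is at about 1.05 rad. Now I'll check reachability.

```bash
cat >> h.py <<'E'
from scipy.spatial.transform import Rotation as Ro
yaw=np.radians(158.2);n=np.array([-.5*np.cos(yaw),-.5*np.sin(yaw),np.cos(np.pi/6)])
ex=np.array([np.cos(np.pi/6)*np.cos(yaw),np.cos(np.pi/6)*np.sin(yaw),.5]);ey=np.cross(n,ex)
C=np.array([.5316,-.06,.1048])-.0018*ex+.0025*ey
def B(x,y,h): return C+x*ex+y*ey+h*n     # bed coords -> world
def inv(X): d=np.asarray(X)-C; return np.stack([d@ex,d@ey,d@n],-1)
def rpy(phi):
    x=np.cos(phi)*ex+np.sin(phi)*ey;return Ro.from_matrix(np.c_[x,np.cross(-n,x),-n]).as_euler("xyz")
def post(a,h): return B(.065*np.sin(a),.065-.065*np.cos(a),h)
E
python3 - <<'E'
from plant import robot
from h import *
def t(l,p,phi):
    q=robot.inverse_kinematics(list(p),list(rpy(phi)));print(l,round(phi,2),None if q is None else np.round(q,2))
for k in (0,np.pi):
    for a in(1.05,.5,0): t("post %.2f"%a,post(a,.03),a+k); 
    t("post hi",post(1.05,.1),1.05+k)
    for b in(.49,0,-.5): t("knob",B(0,-.065,.045),b+np.pi/2+k)
    t("knob hi",B(0,-.065,.16),.49+np.pi/2+k)
    t("look",B(-.0,0,.25),k);t("look2",B(-.0,0,.25),k+np.pi/2)
E
```

```text
post 1.05 1.05 [ 0.15  0.53 -0.01  1.74 -0.12  1.38 -2.28]
post 0.50 0.5 [-0.55  0.87  1.11  1.72 -0.65  1.6  -2.24]
post 0.00 0 [ 0.79  0.99 -1.18  1.57  0.53  1.58  2.27]
post hi 1.05 [ 0.15  0.52  0.01  1.6  -0.11  1.53 -2.28]
knob 2.06 [ 0.19  0.68 -0.24  1.53 -0.06  1.43 -1.48]
knob 1.57 [ 0.11  0.66 -0.12  1.54 -0.12  1.43 -1.91]
knob 1.07 [ 0.06  0.66 -0.05  1.54 -0.15  1.43 -2.37]
knob hi 2.06 [ 0.18  0.67 -0.21  1.29 -0.07  1.68 -1.47]
look 0 [ 0.6   0.85 -1.    1.07  0.37  1.96  2.48]
look2 1.57 [ 0.17  0.67 -0.04  1.11 -0.1   1.87 -1.82]
post 1.05 4.19 [ 0.59  0.62 -0.63  1.71  0.15  1.41  0.57]
post 0.50 3.64 [ 0.47  0.64 -0.51  1.66  0.1   1.4   0.05]
post 0.00 3.14 [ 0.35  0.67 -0.34  1.6   0.03  1.4  -0.38]
post hi 4.19 [ 0.58  0.6  -0.63  1.57  0.13  1.56  0.59]
knob 5.2 [ 0.51  0.8  -0.78  1.51  0.24  1.48  1.38]
knob 4.71 [ 0.48  0.78 -0.73  1.51  0.21  1.47  0.92]
knob 4.21 [ 0.47  0.77 -0.7   1.51  0.2   1.46  0.43]
knob hi 5.2 [ 0.49  0.79 -0.8   1.27  0.23  1.72  1.4 ]
look 3.14 [ 0.3   0.69 -0.29  1.09  0.01  1.88 -0.35]
look2 4.71 [ 0.5   0.76 -0.71  1.08  0.21  1.91  1.04]
```

All poses are reachable with φ offset by π. I'll move to a look pose over the bed.

```bash
python3 - <<'E'
from plant import robot
from h import *
robot.goto(list(B(0,0,.25)),list(rpy(np.pi)))
f=robot.grab_frame("wrist");pickle.dump(f,open("w1.pkl","wb"))
print(robot.sense()["t"],robot.sense()["wrist_force"],inv(robot.sense()["tcp_pos"]))
im=cv2.resize(f["image"],(784,588),interpolation=cv2.INTER_CUBIC)
cv2.imwrite("pics/w1.png",im[:,:,::-1])
for l,q in(("C",B(0,0,0)),("piv",B(0,.065,.014)),("knob",B(0,-.065,.068)),("post",post(1.05,.052)),("cor",B(.1,.13,0)),("cor",B(.1,-.13,0))):print(l,proj(f,q)*1.4)
print("cam bed",inv(-f["R"].T@f["t"]))
E
```

```text
2.3417 [-0.45037941 -1.05547269  0.13131474] [-0.00030312  0.00178933  0.25020232]
C [394.17707671 237.88678701]
piv [394.49108083 321.59518269]
knob [393.54850113 155.65866183]
post [314.41899361 298.67281985]
cor [279.69133649 385.9584498 ]
cor [251.04230165  55.81907942]
cam bed [-0.00095445 -0.07821576  0.38206723]
```

View pics/w1.png

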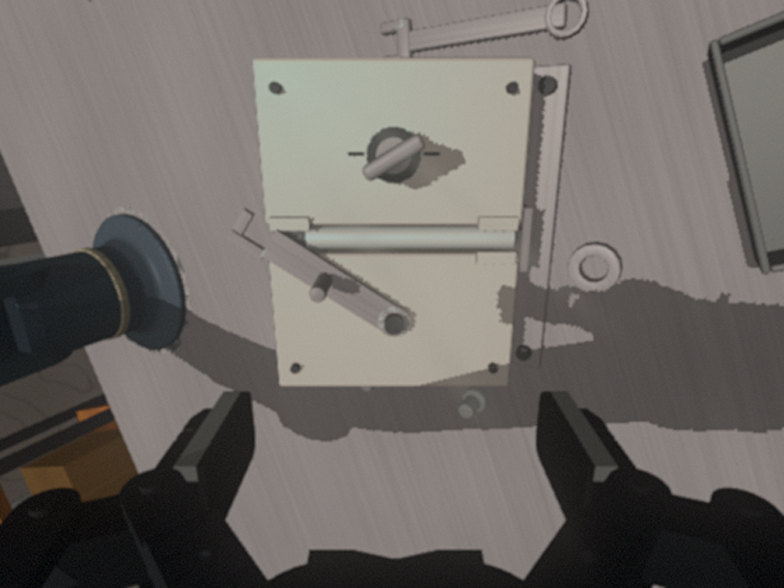

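The wrist view agrees with the prediction: pivot at (394,322) against predicted (394.5,321.6), and wing middle at (394,158) against (393.5,155.7). The post head is at (318,293) and the blade runs (368,174)–(420,144). I'll convert these to bed coordinates and then swing the strap.

```bash
python3 - <<'E'
from plant import robot
from h import *
f=pickle.load(open("w1.pkl","rb"))
def b(uv,h): return inv(rayplane(f,(np.array(uv)+.5)/1.4-.5,B(0,0,h),n))[:,:2]*1000
pv=b([(394,322)],.014)[0];po=b([(318,292)],.052)[0];print("piv",pv,"post",po,np.linalg.norm(po-pv),"a",np.arctan2(po[0]-pv[0],pv[1]-po[1]))
mk=b([(356,154),(432,154)],0);print("marks",mk, mk.mean(0))
w=b([(368,174),(420,144)],.068);d=w[0]-w[1];print("wing",w.mean(0),np.linalg.norm(d),np.arctan2(d[1],d[0]))
print("corners",b([(253,60),(532,59),(281,386),(507,385)],0))
# approach post, caged
a=np.arctan2(po[0]-pv[0],pv[1]-po[1])
robot.grip(.4,30)
robot.goto(list(post(a,.11)),list(rpy(a+np.pi)))
g=robot.move_straight(list(post(a,.032)),vel=.08,contact_N=6)
s=robot.sense();print(a,"contact",g,s["t"],inv(s["tcp_pos"]),s["wrist_force"],s["opening"])
f=robot.grab_frame("wrist");cv2.imwrite("pics/w2.png",f["image"][:,:,::-1])
E
```

```text
piv [ 0.55357579 65.17357529] post [53.72419646 27.56982809] 65.12416376068272 a 0.9552358666995246
marks [[ 28.31271354 -63.57551151]
 [-28.28544119 -63.36420011]] [ 1.36361719e-02 -6.34698558e+01]
wing [ 2.28923293e-03 -6.30615815e+01] 36.552855147718006 0.5037155579904832
corners [[  99.00561009 -127.45510536]
 [ -97.37022279 -127.35458511]
 [  99.02505191  129.84924379]
 [ -97.19576394  129.58855559]]
0.9552358666995246 contact False 4.8667 [0.05278476 0.02734784 0.03258311] [-0.4729301   0.24324189  0.36336135] 0.4001102683358631
```

View pics/w2.png

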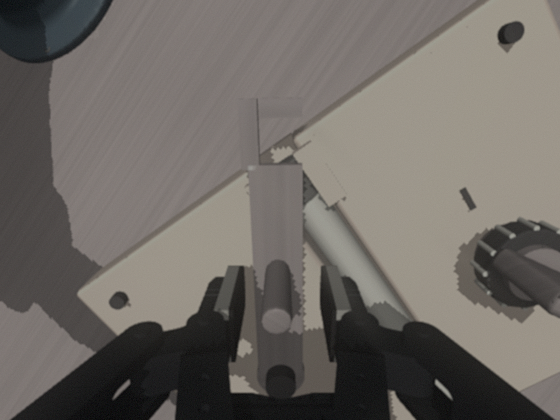

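The post stands between the pads at (277,300), with the tips clear of the strap. Swinging home.

```bash
python3 - <<'E'
from plant import robot
from h import *
robot.grip(.22,30)
for a in np.linspace(.955,.08,8)[1:]:
    g=robot.move_straight(list(post(a,.032)),vel=.06,attitude=list(rpy(a+np.pi)),contact_N=15)
    s=robot.sense();print(round(a,2),g,round(s["t"],2),(np.c_[ex,ey,n].T@s["wrist_force"]).round(2),s["opening"].round(2))
    if g: break
if not g:
  for a in np.arange(.05,-.16,-.03):
    p=B(.065*np.sin(a),0.,.032)
    g=robot.move_straight(list(p),vel=.02,attitude=list(rpy(np.pi)),contact_N=8)
    s=robot.sense();F=np.c_[ex,ey,n].T@s["wrist_force"];print(round(a,2),g,round(s["t"],2),F.round(2),inv(s["tcp_pos"]))
    if g or F[0]>8: break
f=robot.grab_frame("wrist");pickle.dump(f,open("w3.pkl","wb"));cv2.imwrite("pics/w3.png",f["image"][:,:,::-1])
E
```

```text
Traceback (most recent call last):
AttributeError: 'float' object has no attribute 'round'
```

```bash
python3 - <<'E'
from plant import robot
from h import *
E=np.c_[ex,ey,n]
s=robot.sense();print(s["t"],inv(s["tcp_pos"]),s["wrist_force"]@E,s["opening"])
for a in np.linspace(.955,.08,8)[2:]:
    g=robot.move_straight(list(post(a,.032)),vel=.06,attitude=list(rpy(a+np.pi)),contact_N=15)
    s=robot.sense();print(round(a,2),g,round(s["t"],2),(s["wrist_force"]@E).round(2))
    if g: break
if not g:
  for a in np.arange(.05,-.16,-.03):
    p=B(.065*np.sin(a),0.,.032)
    g=robot.move_straight(list(p),vel=.02,attitude=list(rpy(np.pi)),contact_N=8)
    s=robot.sense();F=s["wrist_force"]@E;print(round(a,2),g,round(s["t"],2),F.round(2),inv(s["tcp_pos"]))
    if g or F[0]>8: break
f=robot.grab_frame("wrist");pickle.dump(f,open("w3.pkl","wb"));cv2.imwrite("pics/w3.png",f["image"][:,:,::-1])
E
```

```text
5.5 [0.04800481 0.02089733 0.03197487] [ 0.89841805 -0.14102002 -0.32849233] 0.2219839416053148
0.7 False 5.78 [-0.09 -0.05 -0.1 ]
0.58 False 6.07 [ 0.41 -0.37  0.12]
0.45 False 6.35 [-0.77 -0.58  0.85]
0.33 False 6.63 [ 0.96 -0.55 -0.81]
0.2 False 6.92 [ 0.89 -0.44  0.63]
0.08 False 7.2 [ 0.77 -0.63  0.38]
0.05 False 7.45 [0.67 0.36 0.75] [3.54716603e-03 2.53782149e-05 3.20727610e-02]
0.02 False 7.7 [-0.08 -0.78  0.29] [ 0.00139639 -0.00021657  0.03202144]
-0.01 False 7.95 [0.41 0.91 0.39] [-0.00082057 -0.0001291   0.03194689]
-0.04 False 8.2 [ 1.65 -0.89  0.27] [-0.0025353  -0.00016813  0.03194291]
-0.07 False 8.45 [ 7.84 -0.77  2.16] [-0.00265763 -0.00021541  0.03183244]
-0.1 False 8.7 [12.48 -0.03  3.79] [-0.00276096 -0.0002452   0.0317626 ]
```

View pics/w3.png

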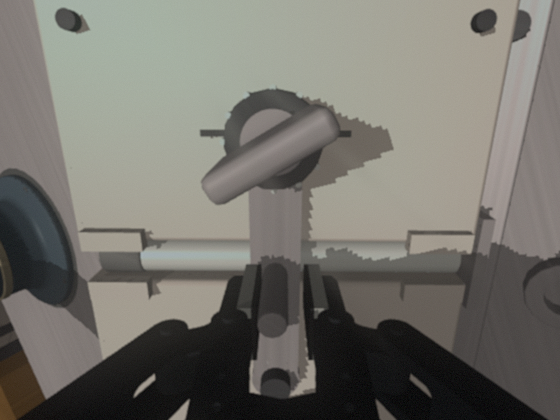

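The strap is straight across the tube and against its stop: it stopped moving at x≈-2.7 mm (the finger clearance), with the force rising to 12 N. I'll back off and grip the wing.

```bash
python3 - <<'E'
from plant import robot
from h import *
E=np.c_[ex,ey,n]
robot.move_straight(list(B(.0005,0,.032)),vel=.03)
s=robot.sense();print(s["t"],s["wrist_force"]@E)
robot.move_straight(list(B(.0005,0,.12)),vel=.15)
robot.grip(.45,60)
be=.50
k=lambda h:list(B(0.0003,-.064,h))
robot.goto(k(.12),list(rpy(be+1.5*np.pi)))
g=robot.move_straight(k(.047),vel=.08,contact_N=6)
s=robot.sense();print("down",g,s["t"],inv(s["tcp_pos"]),s["torque"]@E)
robot.grip(0,60)
s=robot.sense();print("grip",s["t"],inv(s["tcp_pos"]),s["wrist_force"]@E,s["torque"]@E,s["opening"])
f=robot.grab_frame("wrist");pickle.dump(f,open("w4.pkl","wb"))
g=robot.grab_frame("scene");pickle.dump(g,open("s4.pkl","wb"))
c=proj(g,B(0,0,.03)).astype(int)
z=cv2.resize(g["image"][c[1]-60:c[1]+60,c[0]-60:c[0]+60],(420,420),interpolation=cv2.INTER_CUBIC)
cv2.imwrite("pics/w4.png",cv2.resize(np.hstack([f["image"],z]),(784,336))[:,:,::-1])
E
```

```text
9.1333 [-0.26142149  0.43711888 -0.57000356]
down False 12.7917 [ 7.43473549e-05 -6.41789494e-02  4.76205715e-02] [0.01247948 0.53152813 0.03300863]
grip 13.1583 [ 0.00047559 -0.06480662  0.04761476] [ 1.36420549 -1.44867727  2.77584686] [-0.41161172  0.34233955 -0.02709056] 0.11035534213787075
```

View pics/w4.png

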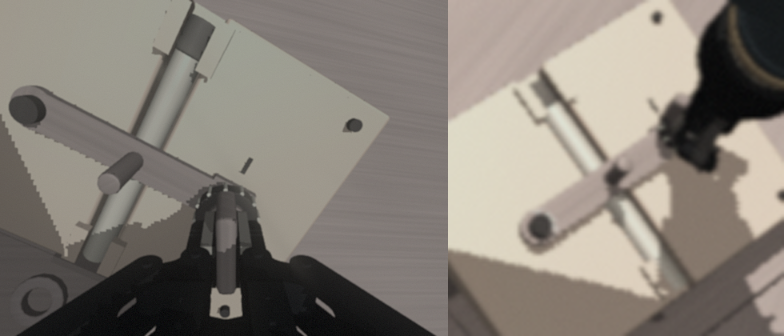

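The wing is held squarely between the pads (wrist view ≈ (227,230)), and the strap lies across the tube. Turning now, with the torque about the knob's axis logged.

```bash
python3 - <<'E'
from plant import robot
from h import *
def tq():
    T=[]
    for _ in range(8): T.append(robot.sense()["torque"]@n);robot.sleep(.02)
    return np.mean(T)
def ang():
    x=Ro.from_euler("xyz",robot.sense()["tcp_rot"]).as_matrix()[:,0];return np.arctan2(x@ey,x@ex)
p=list(B(.0003,-.0645,.047));b=.5;t0=tq();print("base",t0)
for d in list(np.arange(.1,.75,.1))+[.76]:
    robot.move_straight(p,attitude=list(rpy(b-d+1.5*np.pi)),vel=.05)
    s=robot.sense();print(round(d,2),"t",round(s["t"],2),"blade",round((ang()+np.pi/2),3),"tq",round(tq()-t0,3),"F",np.linalg.norm(s["wrist_force"]).round(1),s["opening"])
E
```

```text
base 0.023169869370841416
0.1 t 13.64 blade 0.402 tq -0.043 F 6.3 0.10627168892764538
0.2 t 14.03 blade 0.303 tq -0.011 F 6.3 0.1037918404273749
0.3 t 14.41 blade 0.204 tq -0.028 F 5.5 0.10434719311093475
0.4 t 14.79 blade 0.104 tq -0.011 F 7.3 0.10898708459546722
0.5 t 15.18 blade 0.004 tq -0.041 F 6.5 0.10904451887023613
0.6 t 15.56 blade -0.096 tq 0.05 F 6.6 0.10441323383063746
0.7 t 15.94 blade -0.196 tq 0.12 F 6.7 0.10834333136113626
0.76 t 16.32 blade -0.255 tq 0.166 F 6.7 0.1118706035699923
```

The torque rises from blade angle ≈0 at about 0.75 N m/rad, so the screw is home and the spring is winding up. I'll continue in fine steps to the plateau, then hold.

```bash
python3 - <<'E'
from plant import robot
from h import *
def tq():
    T=[]
    for _ in range(10): T.append(robot.sense()["torque"]@n);robot.sleep(.02)
    return np.mean(T)
def ang():
    x=Ro.from_euler("xyz",robot.sense()["tcp_rot"]).as_matrix()[:,0];return np.arctan2(x@ey,x@ex)+np.pi/2
p=list(B(.0003,-.0645,.047))
for b in (-.30,-.34,-.38,-.42,-.46,-.50):
    robot.move_straight(p,attitude=list(rpy(b+1.5*np.pi)),vel=.05)
    s=robot.sense();print(b,"t",round(s["t"],2),"blade",round(ang(),3),"tq",round(tq(),3),s["opening"])
print("hold");
for _ in range(6): print(round(ang(),3),round(tq(),3))
print(robot.sense()["t"])
f=robot.grab_frame("wrist");cv2.imwrite("pics/w5.png",f["image"][:,:,::-1]);pickle.dump(f,open("w5.pkl","wb"))
E
```

```text
-0.3 t 16.71 blade -0.295 tq 0.218 0.1058940825916599
-0.34 t 17.12 blade -0.335 tq 0.239 0.10716955516253954
-0.38 t 17.54 blade -0.375 tq 0.238 0.1056890783492522
-0.42 t 17.96 blade -0.415 tq 0.238 0.10731880488064016
-0.46 t 18.38 blade -0.455 tq 0.248 0.10859291212651451
-0.5 t 18.79 blade -0.495 tq 0.256 0.10785318099807867
hold
-0.495 0.254
-0.495 0.242
-0.495 0.257
-0.495 0.25
-0.495 0.244
-0.495 0.242
19.9583
```

View pics/w5.png

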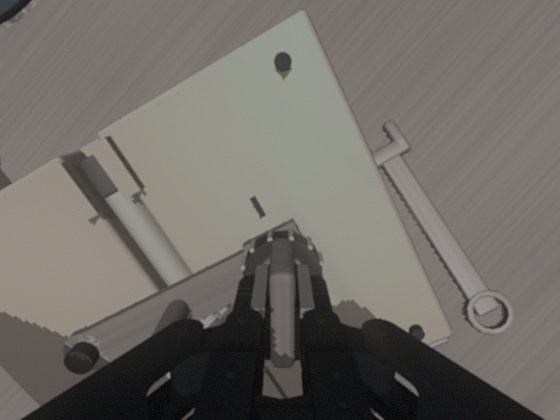

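The torque stays flat at 0.25 N m over about 0.18 rad of slip, and held there for over 1 s with the blade still (blade upright between the pads, ≈ (283,300)). I'll let go, retreat and look.

```bash
python3 - <<'E'
from plant import robot
from h import *
robot.grip(.45,60);s=robot.sense();print(s["t"],s["wrist_force"],s["torque"]@n,s["opening"])
robot.move_straight(list(B(.0003,-.0645,.13)),vel=.1)
robot.goto(list(B(0,0,.25)),list(rpy(np.pi)))
f=robot.grab_frame("wrist");pickle.dump(f,open("w6.pkl","wb"));print(robot.sense()["t"],proj(f,B(0,0,0)))
im=cv2.resize(f["image"],(784,588),interpolation=cv2.INTER_CUBIC);cv2.imwrite("pics/w6.png",im[:,:,::-1])
E
```

```text
20.4 [-0.13756207  0.22751633 -0.45214949] 0.0280574658666505 0.44889261002589337
22.2667 [282.45291379 172.20818352]
```

View pics/w6.png

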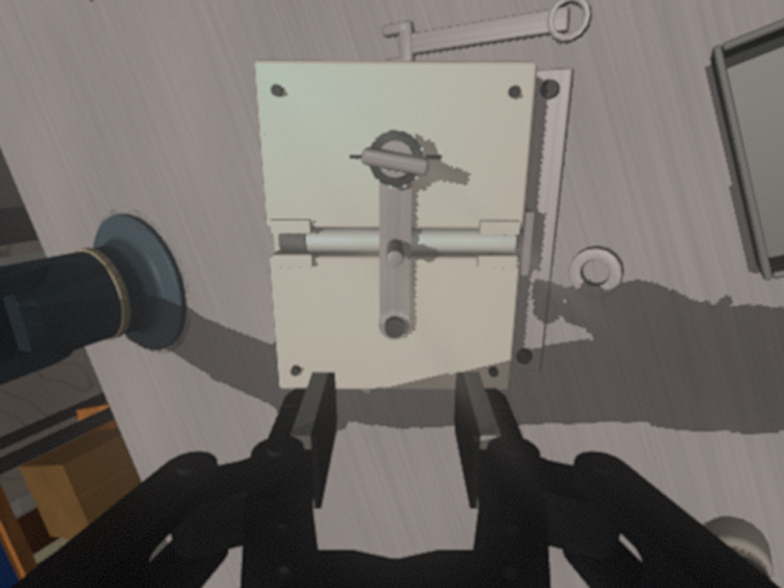

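The strap is straight across the tube: pivot (395,326), post (395,258), hook at the screw (397,188). The blade runs (367,154)–(425,165), 0.18 rad past the marks, which matches the slip with the spring relaxed. I'll check the bystanders by differencing the scene images, then hand in.

```bash
python3 - <<'E'
from plant import robot
from h import *
a=pickle.load(open("scene0.pkl","rb"))["image"].astype(int);b=robot.grab_frame("scene")["image"].astype(int)
sa=pickle.load(open("side0.pkl","rb"))["image"].astype(int);sb=robot.grab_frame("side")["image"].astype(int)
for l,A,Bm,u,v in(("plug1",a,b,160,248),("plug2",a,b,192,285),("collar",a,b,280,274),("jar",a,b,236,395),("driver",a,b,390,165),("bin",a,b,365,285),("plug s",sa,sb,389,215),("wrench s",sa,sb,275,268),("jar s",sa,sb,298,160),("driver s",sa,sb,170,300)):
    d=abs(A-Bm)[v-14:v+14,u-14:u+14].max(-1);print(l,(d>40).sum(),np.median(d))
s=robot.sense();print(s["t"],s["wrist_force"])
robot.close_job()
E
```

```text
plug1 373 36.0
plug2 640 53.0
collar 131 35.0
jar 0 30.0
driver 0 34.0
bin 0 28.0
plug s 380 33.5
wrench s 0 3.0
jar s 0 3.0
driver s 0 3.0
22.3667 [ 0.28079614 -0.16733917 -0.19635134]
the job is handed in; nothing more can be done
```

The job is handed in at t = 22.4 s of the 53 s allowed. The strap is home and the knob is tight. My last check on some of the bystanders was inconclusive.

- **Strap:** I moved the post with the jaws loosely around it and swung the strap from about 0.96 rad to its stop. The stop showed as the force rising to 12 N with no further movement. The last wrist picture shows the strap straight across the tube with its hooked end at the screw.
- **Knob:** I gripped the wing and turned it clockwise by about 1.0 rad. Torque began to rise once the blade lay on the marks, about 0.5 rad in, so the screw was home. It climbed at about 0.75 N m/rad and levelled off at 0.24–0.26 N m, which is the ratchet slipping.
- **Hold and release:** I held that torque for about 1.2 s with the blade still, then let go. The blade came to rest about 0.18 rad past the marks. That is the slip, and it is well under the limit of an eighth of a turn (0.785 rad). Wrist force after release was about zero.
- **Bystanders:** The before/after image check showed no marked change at the jar, driver, bin and wrench. The areas around both plugs and the collar did change. The arm's shadow had moved across the scene, and the arm never went near them. In the last wrist picture the collar is where it was; the plugs were out of view, so that picture does not confirm them.

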